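# Cock the rebound hardness tester and hold it on the ground spot

### The job

Take a hardness reading on the sloping flank of the steel swage block: with the pen-shaped tester still standing in its stand, press its loading cap fully down to the stop to cock it and let the cap spring back up, then lift the tester out of the stand. Set its foot wholly within the bright ground spot, square to the sloping face, and press lightly so that the sprung foot gives a little without bottoming. Finish holding it still like that - the reading is triggered by radio - and leave the file, brush and felt pen where they lie.

Things in the scene. Friction and masses are not known exactly. Their poses are not given: they have to be found in the camera images.
- tester: Pen-shaped hardness tester, loose, 0.2 kg, round, upright in the stand. Origin on its axis at the collar's underside (rests on the stand's rim), z up the axis to the cap. Along z, mm: foot tip -48, rigid spigot (20 diameter) -18 to 0, steel collar (34 diameter) 0 to 7, grey ribbed grip cylinder (26 diameter) 7 to 52, thin stem, black loading cap 64 to 73. Grip it on the grey cylinder.
- cap_top (a point): Centre of the flat top of the loading cap (black, 23 mm diameter, 9 mm thick) at the upper end of the tester. It moves with the cap; z points up along the tester's axis.
- load_cap (a joint): Travel of the loading cap in m: 0 up at rest, 0.008 fully pressed onto its stop. Spring: it starts to move at 2.5 N, 6.5 N at the stop; it springs back when let go (that is normal: the tester stays cocked inside).
- foot_tip (a point): Centre of the flat underside of the tester's foot (a steel foot 16 mm in diameter on an 11 mm stem), the end that is set on the work. It moves with the foot; z points up along the tester's axis.
- foot (a joint): Travel of the sprung foot into the tester in m: 0 fully out, 0.008 pressed in to its stop. Spring: starts to move at 2 N, about 4 N half way, 6 N at the stop.
- stand: The tester's stand, fixed: round dark foot plate (84 mm diameter, 10 mm high) with an upright aluminium tube about 47 mm in diameter. Origin at the centre of its underside, z up. The rim is 62 mm up, the bore 26 mm wide at the rim, 23 mm just below (1.5 mm play round the spigot), 50 mm deep; the foot hangs free in it. Raise the tester at least 50 mm to clear it.
- die: The swage block, fixed: dark forged steel, 135 mm deep (x -65 to +70 mm), 150 mm wide (y), 53 mm high, a half-round groove along its rear top, a plane flank sloping 20 degrees at its front. Origin at the centre of its underside, z up; -x is its front. The flank rises from 23 mm high at x = -62 mm to 53 mm high at x = +20 mm.
- spot (a point): Centre of the bright ground spot (a disc 29 mm in diameter, with a dull rim to 33 mm) on the flank, 38 mm above the table, 20 mm in front of the block's origin and up to 35 mm to either side. z is the outward normal of the sloping face (tilted 20 degrees from vertical towards the block's -x), y runs across the block.
- file: Bystander, loose: flat file with a wooden handle, 256 mm long along its y, lying on the table. Origin under its middle.
- brush: Bystander, loose: flat bench brush with a wooden handle, 208 mm long along its y, lying on the table. Origin under its middle.
- felt_pen: Bystander, loose: white felt pen with a black cap, 135 mm long along its y, lying on the table. Origin under its middle.
Mind the look-alikes: they are no part of the job. What is meant by the tester is not green, and is the smaller of those in its own colour.

How it is judged:
By the outcome, as a careful person would: the job done as asked, in the order asked, and still so for the second after the job is handed in, while the arm keeps its last pose, push and grip.
It also fails if it takes over 50 s, if anything falls off the work surface, if the arm or the gripper's body presses on something with over 40 N, if the wrist force passes 120 N, or if a joint passes its speed limit or range.

### The arm

A 7-joint arm with a two-finger parallel gripper is mounted at the origin on a cart in front of the work surface, level with it; the furniture and walls round the work are solid. World frame = base frame: x ahead of the robot, y to its left, z up, the work surface at z = 0. Lengths are in m, angles in rad, forces in N, time in s.
With the tool pointing down it reaches from about 0.425 to 0.925 m from the base axis. Payload 6.8 kg.
Tool frame: the origin (TCP) lies on the front face of the gripper's body, between the roots of the fingers; the fingertips stand 73 mm ahead of it and the grasp point (between the pads) lies 54 mm ahead of it (env.nose_length is the distance from the TCP to the fingertips, in m); z points along the fingers, y is the line along which they close (so a half turn about z gives the same grasp; the last joint's range is limited). The gripper opens to 85 mm and grips with 20 to 120 N. Pads are 22 mm wide; open, the fingers measure 114 mm over their backs; the gripper's body (76 mm by 85 mm) begins 54 mm behind the grasp point. The pads swing forward as they close: fully open they stand 13 mm farther back than shut.
Start: joints at [1.217, 0.477, 0.022, 1.555, -0.011, 1.109, -0.083], TCP at [0.164, -0.655, 0.304] pointing down, gripper open.
Joint ranges: [-2.96, 2.96], [-0.34, 2.1], [-1.41, 1.46], [0.24, 2.44], [-1.37, 4.51], [0.17, 1.92], [-2.96, 2.96]. Speed limits (rad/s): [2.39, 2.39, 3.14, 3.14, 3.14, 3.14, 3.14].

### API

Orientations are given as a unit quaternion [w, x, y, z].
In Python, from cell import env, kin, camera, calibration, job gives the robot as it stands. The module is installed in compiled form; this text tells all that it offers. Calls block until the motion is done:
- env.reach(position, orientation): joint-space move of the TCP to a pose.
- env.movel(position, velocity=0.15, rot=None, stop_force=None): straight line of the TCP; rot=None keeps the orientation; velocity is the mean speed in m/s. With stop_force (N) it stops when the force on the tool has changed by that much, and returns True; else False.
- env.goto_joints(angles): joint-space move.
- env.grip(opening, f_grip=None): finger opening in m; f_grip is the grip in N (None keeps the last); returns when the fingers have stopped.
- env.dwell(seconds).
- kin.inverse_kinematics(position, orientation): joint angles nearest the present ones, or None.
- env.get_state(): the state.
- camera(name): name is "side" or "top"; returns (picture, depth): 480x640x3 uint8, blue, green, red; 480x640 float32, m along the optical axis (not along the pixel's ray), 0 where there is no reading.
- calibration(name): a dict with "fx", "fy", "cx", "cy" (pixels), "k1" (the pictures are not rectified: a ray, as slopes to the right and down, at radius r is drawn at 1 + k1 r^2 times it, then the intrinsics apply), "rvec" (rotation vector, rad) and "tvec" (3), from world to camera coordinates, as OpenCV has them. Camera axes: x right, y down, z forward; pixel columns grow to the right and rows downward; lengths in m; the calibration is good to about 2 mm. A picture is of the moment at which its call begins. calibration takes no time and is no camera call.
A pose or a line that the arm cannot do raises env.PlanningError and nothing moves.
- job.job_done(): hands the job in; it is judged then, once.
The state is a dict: "time": time; "qpos": joint angles; "joint_velocities": joint speeds; "joint_torque": joint torques, N m; "tcp_pos": TCP position; "orientation": TCP orientation; "force": force on the tool from outside, world axes, zero at the start; "torque": the same for the moment, N m; "opening": finger opening in m; "gripper_force": force on a finger pad.
Only numpy, scipy, OpenCV 4.12 (cv2) and the standard library are available. Lean on these libraries where they do the work, as an engineer would, in place of code of your own. Each camera call takes 0.05 s, during which the arm holds its last target. There are 200 camera calls.

## Working session

There is one attempt and no reset: what is moved stays moved. The work goes in short steps, each a Python script; the robot and the scene stay as the last script left them, time stands still between calls to the robot, and variables do not carry over. Pictures are saved under pics/ and viewed, at most 10 in all, crops included, and the job is handed in when it is done.

```bash
mkdir -p pics
cat > h.py <<'E'
import numpy as np, cv2
from scipy.spatial.transform import Rotation as R
from cell import env, kin, camera, calibration, job
def cal(n):
    c=calibration(n); Rm=cv2.Rodrigues(np.array(c["rvec"],float))[0]; return c,Rm,np.array(c["tvec"],float).ravel()
def ray(n,u,v):
    c,Rm,t=cal(n); K=np.array([[c["fx"],0,c["cx"]],[0,c["fy"],c["cy"]],[0,0,1]],float)
    p=cv2.undistortPoints(np.array([[[u,v]]],float),K,np.array([c["k1"],0,0,0,0.]))[0,0]
    return -Rm.T@t, Rm.T@np.array([p[0],p[1],1.])
def onplane(n,u,v,z):
    o,d=ray(n,u,v); return o+d*(z-o[2])/d[2]
def atdepth(n,u,v,dep):
    o,d=ray(n,u,v); return o+d*dep
def proj(n,P):
    c,Rm,t=cal(n); K=np.array([[c["fx"],0,c["cx"]],[0,c["fy"],c["cy"]],[0,0,1]],float)
    return cv2.projectPoints(np.atleast_2d(np.array(P,float)),Rm,t,K,np.array([c["k1"],0,0,0,0.]))[0][:,0]
def wq(r): q=r.as_quat(); return [q[3],q[0],q[1],q[2]]
def rq(q): return R.from_quat([q[1],q[2],q[3],q[0]])
E
python3 - <<'E'
from h import *
for n in("side","top"):
    im,d=camera(n); cv2.imwrite(f"pics/{n}0.png",im); np.save(f"{n}0.npy",d)
    c,Rm,t=cal(n); print(n,c,(-Rm.T@t).round(3),Rm[2].round(2))
s=env.get_state(); print(s)
E
```

```text
side {'fx': 455.0051483990629, 'fy': 455.0051483990629, 'cx': 318.9388562104747, 'cy': 240.6842691236913, 'k1': -0.052892580208603754, 'rvec': array([ 0.25684973, -2.75077592,  1.32180184]), 'tvec': array([0.45889318, 0.12010305, 0.94420972])} [0.33  0.736 0.683] [ 0.14 -0.77 -0.62]
top {'fx': 486.9806233847546, 'fy': 486.9806233847546, 'cx': 312.530175623287, 'cy': 236.64771090955995, 'k1': 0.008733155722643954, 'rvec': array([ 2.12269575, -2.09223073,  0.18306963]), 'tvec': array([0.04183261, 0.50241493, 1.15276695])} [0.267 0.019 1.229] [ 0.2   0.02 -0.98]
{'time': 0.1, 'qpos': array([ 1.21690293,  0.47775022,  0.0223659 ,  1.55634331, -0.01147727,
        1.10931483, -0.0830861 ]), 'joint_velocities': array([ 0.00013493, -0.0033619 ,  0.00065599, -0.0028638 , -0.0003614 ,
        0.00169371,  0.00015071]), 'joint_torque': array([ 3.97396638e-03, -5.97766256e+01,  1.61397882e+00, -2.81955957e+01,
        1.28881339e-02,  5.04156982e-03, -2.61226347e-05]), 'tcp_pos': array([ 0.1641238 , -0.65431645,  0.30300524]), 'orientation': array([-8.24240374e-04,  9.92455907e-01,  1.22599190e-01, -1.79779984e-04]), 'force': array([-0.83619312, -1.06593886,  0.06236708]), 'torque': array([ 0.02270887, -0.00995487, -0.07523699]), 'gripper_force': 0.0, 'opening': 0.0852645260787987}
```

View pics/top0.png

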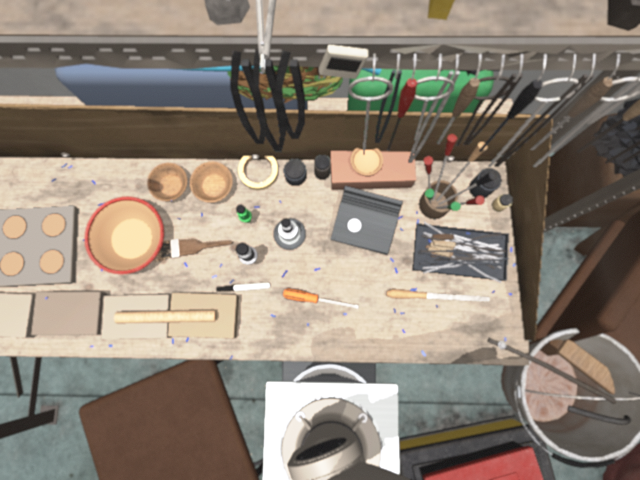

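View pics/side0.png

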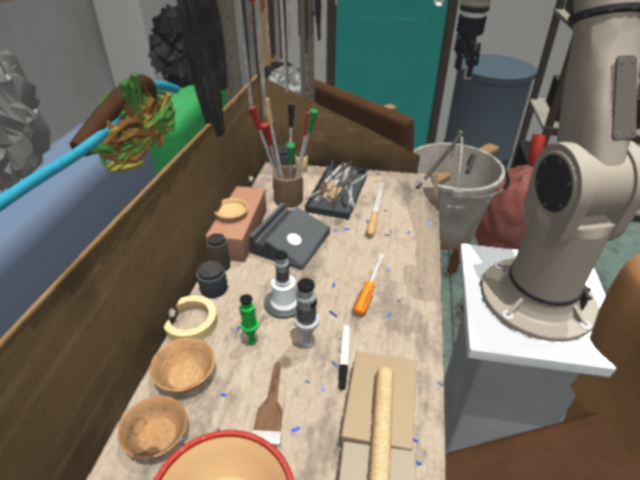

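Candidates for the tester: grey/black at top (289,232) / side (283,285), in a stand with a round dark foot plate. Grey/black at top (246,253) / side (306,310), which looks larger. Green at top (244,213) / side (249,320), excluded by colour. The spot is at top (354,225) / side (293,239). I'll confirm with an enlarged crop and measure.

Run:
```python
from h import *
s=cv2.imread("pics/side0.png"); t=cv2.imread("pics/top0.png")
a=cv2.resize(s[180:370,210:350],None,fx=3,fy=3,interpolation=cv2.INTER_CUBIC)
b=cv2.resize(t[180:280,225:410],None,fx=2,fy=2)
o=np.zeros((570,800,3),np.uint8); o[:,:420]=a; o[:200,425:795]=b; cv2.imwrite("pics/crop1.png",o)
# spot
for n,im,box in(("top",t,(190,255,330,405)),("side",s,(205,270,250,330))):
    d=np.load(n+"0.npy"); r0,r1,c0,c1=box
    m=(im[r0:r1,c0:c1].min(2)>170).astype(np.uint8)
    k,l,st,ce=cv2.connectedComponentsWithStats(m)
    for i in range(1,k):
        if st[i,4]>30:
            u,v=ce[i]+[c0,r0]; dd=np.median(d[r0:r1,c0:c1][l==i])
            print(n,"spot",u,v,st[i],onplane(n,u,v,.038).round(4),atdepth(n,u,v,dd).round(4))
# point cloud from top
d=np.load("top0.npy")
P=np.full((480,640,3),np.nan)
for v in range(185,285):
    for u in range(220,420):
        if d[v,u]>0: P[v,u]=atdepth("top",u,v,d[v,u])
np.save("P.npy",P)
print("table z",np.nanmedian(P[260:280,345:380,2]))
for (u,v) in((289,232),(246,253),(244,213)):
    w=P[v-22:v+23,u-22:u+23].reshape(-1,3)
    print(u,v,"max z",np.nanmax(w[:,2]))
    for lo,hi in((.005,.02),(.05,.07),(.12,.15),(.15,.2)):
        q=w[(w[:,2]>lo)&(w[:,2]<hi)]
        if len(q): print(lo,hi,len(q),q.mean(0).round(4),q.min(0).round(4),q.max(0).round(4))
# flank plane
w=P[190:255,330:405].reshape(-1,3); w=w[(w[:,2]>.018)&(w[:,2]<.075)]
c=np.array([.0,0,0])
sp=P[215:238,342:368].reshape(-1,3); sp=sp[~np.isnan(sp[:,2])]
u_,s_,vt=np.linalg.svd(sp-sp.mean(0)); n=vt[2]*np.sign(vt[2,2]); print("normal",n.round(3),np.degrees(np.arccos(n[2])),np.degrees(np.arctan2(n[1],n[0])),sp.mean(0))
q=w[:,:2].astype(np.float32); print("die box",cv2.minAreaRect(q))
```

```text
top spot 333.0952380952381 203.83333333333334 [  0   0  12  34 210] [ 0.5893 -0.0012  0.038 ] [ 0.5999 -0.0018 -0.0011]
top spot 396.275641025641 210.52777777777777 [ 40   0  35  53 468] [ 0.5736 -0.1599  0.038 ] [ 0.584  -0.1659 -0.0024]
top spot 354.0 224.92000000000002 [ 17  28  15  15 175] [ 0.5353 -0.0539  0.038 ] [ 0.5357 -0.054   0.0367]
top spot 396.89473684210526 249.26315789473685 [61 54 14 11 57] [ 0.4749 -0.1597  0.038 ] [ 0.4818 -0.1657 -0.0017]
top spot 355.71794871794873 252.0897435897436 [17 59 18  6 78] [ 0.4665 -0.0581  0.038 ] [ 0.473  -0.0607 -0.0009]
side spot 293.7342657342657 238.6013986013986 [ 37  28  15  12 143] [ 0.5355 -0.0535  0.038 ] [ 0.535  -0.0516  0.0395]
side spot 326.7083333333333 257.39166666666665 [ 72  39   8  26 120] [ 0.4504 -0.0029  0.038 ] [ 4.575e-01 -4.640e-02 -1.000e-04]
side spot 253.38 263.04 [ 0 54  9 11 50] [0.6013 0.0446 0.038 ] [ 6.173e-01  3.800e-03 -1.000e-04]
side spot 266.4406779661017 267.3728813559322 [ 9 59 15  6 59] [0.5701 0.0527 0.038 ] [0.5838 0.0135 0.0009]Traceback (most recent call last):
  File "<stdin>", line 20, in <module>
  File "h.py", line 13, in atdepth
    o,d=ray(n,u,v); return o+d*dep
        ~~~^^^^^^^
  File "h.py", line 7, in ray
    c,Rm,t=cal(n); K=np.array([[c["fx"],0,c["cx"]],[0,c["fy"],c["cy"]],[0,0,1]],float)
           ~~~^^^
  File "h.py", line 5, in cal
    c=calibration(n); Rm=cv2.Rodrigues(np.array(c["rvec"],float))[0]; return c,Rm,np.array(c["tvec"],float).ravel()
ValueError: time passes only in moves, steps and waits
```

View pics/crop1.png

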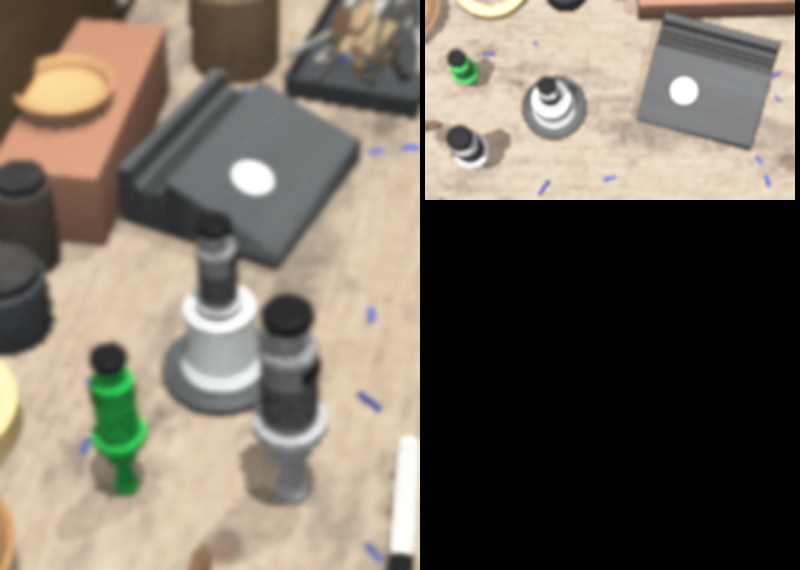

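The crop shows the smaller grey tester standing in the dark-footed stand (top 289,232), with a larger grey one on the table and a green one beside it. The one in the stand is meant. The spot is at (0.535,-0.054,0.038), and both views agree.

```bash
sed -i 's/^def cal(n):/import functools\n@functools.lru_cache(None)\ndef cal(n):/' h.py
python3 - <<'E'
from h import *
s=cv2.imread("pics/side0.png"); t=cv2.imread("pics/top0.png")
def cloud(n,box):
    d=np.load(n+"0.npy"); P=np.full((480,640,3),np.nan)
    for v in range(box[0],box[1]):
        for u in range(box[2],box[3]):
            if d[v,u]>0: P[v,u]=atdepth(n,u,v,d[v,u])
    return P
for n,im,box,cb in(("top",t,(185,285,220,420),(185,262,325,410)),("side",s,(180,370,180,350),(195,275,245,335))):
    P=cloud(n,box); W=P.reshape(-1,3); Z=W[:,2]
    # stand region
    def st(lab,cx,cy,rad):
        for lo,hi in((.005,.015),(.055,.066),(.066,.078),(.12,.131),(.131,.15)):
            q=W[(np.hypot(W[:,0]-cx,W[:,1]-cy)<rad)&(Z>lo)&(Z<hi)]
            if len(q): print(n,lab,lo,hi,len(q),q.mean(0).round(4),"ext",q.min(0).round(4),q.max(0).round(4))
    c=onplane("top",289,232,.06); st("stand",c[0],c[1],.06)
    sp=W[(np.hypot(W[:,0]-.5354,W[:,1]+.0537)<.022)]
    _,_,vt=np.linalg.svd(sp-sp.mean(0)); nn=vt[2]*np.sign(vt[2,2]); print(n,"normal",nn.round(3),"tilt",np.degrees(np.arccos(nn[2])).round(2),"az",np.degrees(np.arctan2(nn[1],nn[0])).round(2),"z at spot",(sp.mean(0)[2]-(nn[:2]@(np.array([.5354,-.0537])-sp.mean(0)[:2]))/nn[2]).round(4))
    # die extent
    g=(np.hypot(W[:,0]-.555,W[:,1]+.06)<.11)&(Z>.012)&(Z<.058); print(n,"die",cv2.minAreaRect(W[g][:,:2].astype(np.float32)))
# colour: cap & foot plate ; black cap top in both views
for n,im,(r0,r1,c0,c1) in(("top",t,(210,235,275,305)),("side",s,(245,268,270,297))):
    m=(im[r0:r1,c0:c1].max(2)<60).astype(np.uint8); k,l,q,ce=cv2.connectedComponentsWithStats(m)
    for i in range(1,k):
        if q[i,4]>15: print(n,"cap",ce[i]+[c0,r0],q[i],onplane(n,*(ce[i]+[c0,r0]),.131).round(4))
g=cv2.cvtColor(t,cv2.COLOR_BGR2GRAY)
print(g[205:260:2,270:310:2])
E
```

```text
top stand 0.005 0.015 408 [0.5116 0.1083 0.009 ] ext [0.4671 0.0695 0.005 ] [0.5619 0.1569 0.015 ]
top stand 0.055 0.066 106 [0.5127 0.1086 0.061 ] ext [0.4973 0.0897 0.055 ] [0.5415 0.1323 0.0659]
top stand 0.066 0.078 41 [0.512  0.1091 0.0694] ext [0.5039 0.0943 0.0662] [0.5293 0.1262 0.0777]
top stand 0.12 0.131 17 [0.5174 0.109  0.1298] ext [0.5087 0.0998 0.1259] [0.5292 0.1187 0.1309]
top stand 0.131 0.15 57 [0.519  0.1112 0.1338] ext [0.5086 0.1015 0.1311] [0.529  0.1207 0.1385]
top normal [-0.352  0.076  0.933] tilt 21.13 az 167.77 z at spot 0.0368
top die ((0.5562771558761597, -0.08167483657598495), (0.17286114394664764, 0.17063307762145996), 0.5823644399642944)
side stand 0.005 0.015 377 [0.5244 0.1349 0.0102] ext [0.4891 0.0751 0.005 ] [0.5689 0.1549 0.0149]
side stand 0.055 0.066 163 [0.5159 0.1242 0.0621] ext [0.4969 0.0908 0.0552] [0.5418 0.1385 0.0657]
side stand 0.066 0.078 105 [0.5166 0.1219 0.0707] ext [0.5024 0.1031 0.0661] [0.5351 0.1299 0.0778]
side stand 0.12 0.131 12 [0.5181 0.1189 0.1249] ext [0.5131 0.1163 0.12  ] [0.5278 0.1238 0.1307]
side stand 0.131 0.15 9
[... 2027 characters left out ...]
 167 213
  204 203]
 [202 212 221 217 161 122 130 135 139 146 147 143 137 130 121 157 216 218
  217 211]
 [203 205 209 212 209 169 135 122 125 127 128 129 124 130 184 221 223 220
  223 223]
 [205 203 212 217 217 216 201 168 144 134 127 138 176 198 217 221 221 222
  224 223]
 [216 213 220 224 218 219 220 217 220 213 208 211 217 220 219 220 219 219
  219 223]
 [223 222 223 225 221 221 221 222 224 222 220 221 215 217 215 213 207 207
  208 213]
 [229 227 225 227 227 224 224 223 225 224 223 221 220 222 222 221 211 214
  218 220]
 [222 221 219 220 221 219 222 222 222 222 219 221 221 218 217 215 212 215
  222 222]
 [210 207 203 205 213 214 219 219 218 218 209 212 218 216 212 210 211 214
  223 223]]
```

Run:
```python
from h import *
s=cv2.imread("pics/side0.png"); t=cv2.imread("pics/top0.png")
m=(t[185:260,325:410].max(2)<125).astype(np.uint8)|0
m2=(t[185:260,325:410].min(2)>200); mm=m.copy()
k,l,q,ce=cv2.connectedComponentsWithStats(m); i=1+np.argmax(q[1:,4]); m=(l==i).astype(np.uint8); print(q[i])
h=cv2.convexHull(cv2.findContours(m,0,2)[0][0]).astype(np.float32)
ap=cv2.approxPolyDP(h,3,True)[:,0]+[325,185]; print("die corners px",ap.tolist())
for p in ap: print(p, onplane("top",*p,.0).round(4),onplane("top",*p,.023).round(4),onplane("top",*p,.053).round(4))
# front-edge contour line
cols=np.arange(345,382); rows=[185+np.where(m[:,c-325])[0].max() for c in cols]
pts=np.array([onplane("top",c,r+.5,.023)[:2] for c,r in zip(cols,rows)],np.float32)
vx,vy,x0,y0=cv2.fitLine(pts,cv2.DIST_HUBER,0,.01,.01).ravel(); print("front dir az",np.degrees(np.arctan2(vy,vx)),x0,y0)
# cap
for n,im,(r0,r1,c0,c1),th in(("top",t,(216,228,280,291),95),("side",s,(246,262,268,296),75)):
    mm=(im[r0:r1,c0:c1].max(2)<th).astype(np.uint8); k,l,q,ce=cv2.connectedComponentsWithStats(mm)
    i=1+np.argmax(q[1:,4]); u,v=ce[i]+[c0,r0]; print(n,"cap",u,v,q[i],onplane(n,u,v,.135).round(4))
# foot plate: dark ring hull in top at z=.010
g=cv2.cvtColor(t,cv2.COLOR_BGR2GRAY)
r0,r1,c0,c1=208,256,268,312
mm=(g[r0:r1,c0:c1]<165).astype(np.uint8); k,l,q,ce=cv2.connectedComponentsWithStats(mm); i=1+np.argmax(q[1:,4]); print(q[i])
c=cv2.findContours((l==i).astype(np.uint8),0,1)[0][0][:,0]+[c0,r0]
c=c[c[:,1]>228]
W=np.array([onplane("top",u,v,.008)[:2] for u,v in c])
A=np.c_[2*W,np.ones(len(W))]; x=np.linalg.lstsq(A,(W**2).sum(1),rcond=None)[0]; print("plate",x[:2],"r",np.sqrt(x[2]+x[0]**2+x[1]**2))
# white ring (rim top edge outer r23.5 at z .062)? tester collar r17 z .069
for p in((.5185,.1115,.135),(.5185,.1115,.01)): print(proj("top",p),proj("side",p))
for yaw in np.radians([-90,-45,0,45]):
    pass
```

```text
[   7    0   78   32 1123]
die corners px [[409.0, 185.0], [397.0, 216.0], [341.0, 202.0], [332.0, 188.0]]
[409. 185.] [ 0.6526 -0.1999  0.    ] [ 0.6454 -0.1958  0.023 ] [ 0.636  -0.1904  0.053 ]
[397. 216.] [ 0.5688 -0.1672  0.    ] [ 0.5632 -0.1637  0.023 ] [ 0.5558 -0.1592  0.053 ]
[341. 202.] [ 0.6048 -0.0224  0.    ] [ 0.5984 -0.0216  0.023 ] [ 0.5902 -0.0206  0.053 ]
[332. 188.] [0.6425 0.0014 0.    ] [0.6355 0.0017 0.023 ] [0.6263 0.0022 0.053 ]
front dir az 75.52688 0.58311296 -0.07768002
top cap 285.5272727272727 222.38181818181818 [ 1  3  9  8 55] [0.5177 0.1099 0.135 ]
side cap 276.015 253.585 [  0   0  20  14 200] [0.5269 0.115  0.135 ]
[  5  10  33  32 514]
plate [0.5182474  0.10999813] r 0.041021849075348435
[[284.823956   222.01896747]] [[280.83715338 252.92094506]]
[[288.61546188 233.00051913]] [[283.98776536 299.74208447]]
```

Tester axis at (0.518,0.110): the foot plate fits r = 41 mm against 42 given, and the cap agrees. Die y axis is at azimuth 76°, so the flank normal's azimuth is about 166° (depth gives 166–168°) with a 20° tilt. Next I'll check IK, move over, and press the cap.

```bash
cat >> h.py <<'E'
T=np.array([.518,.110]); SP=np.array([.5355,-.0537,.038])
az=np.radians(166); N=np.array([np.sin(np.radians(20))*np.cos(az),np.sin(np.radians(20))*np.sin(az),np.cos(np.radians(20))])
def ori(z,ydir):
    z=np.array(z,float)/np.linalg.norm(z); y=np.array(ydir,float); y-=z*(y@z); y/=np.linalg.norm(y)
    return R.from_matrix(np.c_[np.cross(y,z),y,z])
def ya(deg): return [np.cos(np.radians(deg)),np.sin(np.radians(deg)),0]
E
python3 - <<'E'
from h import *
for a in(76,-104,166,-14,104,-76):
    for nm,p,z in(("pick",[*T,.149],[0,0,-1]),("lift",[*T,.23],[0,0,-1]),("place",SP+N*(.048+.033+.054-.003),-N),("ab",SP+N*(.048+.033+.054+.05),-N)):
        q=kin.inverse_kinematics(list(p),wq(ori(z,ya(a)))); print(a,nm,None if q is None else np.round(q,2))
q0=wq(rq(env.get_state()["orientation"]))
for p in([.164,-.655,.36],[.12,-.46,.36]): print(p,kin.inverse_kinematics(p,q0))
E
```

```text
76 pick [ 0.4   0.64 -0.94  1.98  0.68  0.87  0.41]
76 lift [ 0.54  0.59 -1.15  1.92  0.63  1.05  0.44]
76 place [ 0.56  0.39 -0.76  2.26  1.04  0.46  0.29]
76 ab [ 0.93  0.4  -1.2   2.25  0.97  0.63  0.37]
-104 pick [ 0.06  0.49 -0.48  2.    0.34  0.72 -2.45]
-104 lift [ 0.19  0.4  -0.64  1.94  0.3   0.9  -2.41]
-104 place [-0.05  0.3  -0.05  2.3   0.55  0.25 -2.43]
-104 ab [ 0.31  0.2  -0.46  2.28  0.56  0.41 -2.43]
166 pick [ 0.54  0.79 -1.19  1.97  0.88  1.02  1.82]
166 lift [ 0.56  0.61 -1.18  1.92  0.65  1.06  2.  ]
166 place [ 0.88  0.58 -1.19  2.24  1.25  0.71  1.72]
166 ab [ 0.91  0.39 -1.17  2.25  0.96  0.62  1.95]
-14 pick [ 0.38  0.62 -0.91  1.98  0.66  0.86 -1.14]
-14 lift [ 0.46  0.52 -1.01  1.93  0.53  0.99 -1.04]
-14 place [ 0.46  0.36 -0.64  2.27  0.97  0.41 -1.23]
-14 ab [ 0.78  0.31 -1.    2.25  0.85  0.54 -1.1 ]
104 pick [ 0.43  0.66 -0.99  1.98  0.72  0.9   0.86]
104 lift [ 0.58  0.64 -1.23  1.92  0.69  1.09  0.88]
104 place [ 0.48  0.37 -0.67  2.26  0.98  0.42  0.79]
104 ab [ 0.91  0.38 -1.17  2.25  0.95  0.61  0.85]
-76 pick [ 0.13  0.51 -0.58  2.    0.41  0.75 -2.02]
-76 lift [ 0.27  0.43 -0.75  1.94  0.36  0.92 -1.98]
-76 place [ 0.14  0.31 -0.28  2.29  0.74  0.3  -2.14]
-76 ab [ 0.56  0.24 -0.74  2.26  0.7   0.46 -2.09]
[0.164, -0.655, 0.36] [ 1.21409453  0.43692259  0.02720391  1.48832462 -0.01225474  1.21819897
 -0.08198387]
[0.12, -0.46, 0.36] [ 1.18427461e+00  9.15312744e-02  6.70998757e-05  1.94497599e+00
 -9.88835468e-05  1.10677062e+00 -1.40593661e-01]
```

Run:
```python
from h import *
D=ori([0,0,-1],ya(76)); q=wq(D)
env.grip(0.0,40)
env.movel([.12,-.46,.36],velocity=.3)
env.reach([.44,.09,.34],q)
env.reach([*T,.225],q)
s=env.get_state(); print(s["time"],s["tcp_pos"],s["force"],s["qpos"].round(2))
im,_=camera("side"); cv2.imwrite("pics/side1.png",cv2.resize(im[120:370,200:400],None,fx=2.2,fy=2.2))
```

```text
4.6 [0.51772677 0.10991813 0.22530601] [-0.67048761  0.69105108  1.00568245] [ 0.36  0.47 -0.87  1.93  0.44  0.94  0.61]
```

View pics/side1.png

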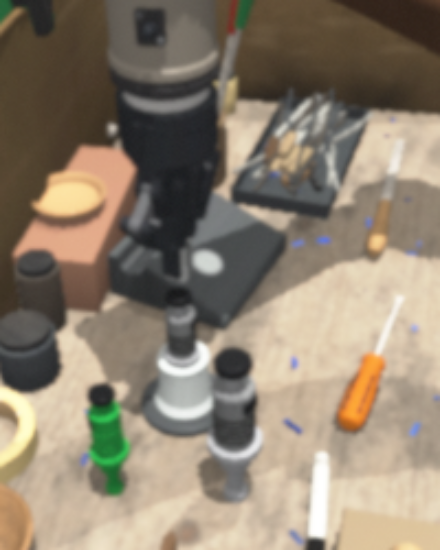

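The shut fingertips (about 175,280 in the crop) stand just above the cap (178,298) and in line with it. Pressing now.

Run:
```python
from h import *
env.movel([*T,.212],velocity=.05); env.dwell(.3)
s=env.get_state(); f0=s["force"]; print("base",f0)
for z in np.arange(.209,.185,-.0015):
    hit=env.movel([*T,z],velocity=.02,stop_force=9); env.dwell(.15)
    s=env.get_state(); f=s["force"]-f0; print(round(z,4),s["tcp_pos"][2].round(4),f.round(1))
    if f[2]>14 or s["tcp_pos"][2]-z>.003: break
env.dwell(.3)
env.movel([*T,.235],velocity=.08); print(env.get_state()["time"])
im,_=camera("side"); cv2.imwrite("pics/side2.png",im); im,_=camera("top"); cv2.imwrite("pics/top2.png",im)
```

```text
base [-0.32500527 -0.14784171 -0.31195685]
0.209 0.209 [0.2 0.3 0.9]
0.2075 0.2077 [0.6 0.4 1.8]
0.206 0.2061 [1.  0.2 5.2]
0.2045 0.2046 [1.7 0.8 3.7]
0.203 0.2031 [1.6 0.8 5.1]
0.2015 0.2017 [1.4 0.5 5.6]
0.2 0.2002 [ 1.2 -0.2  5.9]
0.1985 0.1995 [-2.   0.3 13.6]
0.197 0.1993 [-4.7 -2.6 26.6]
9.9333
```

The spring rose from contact at 0.2075 to a hard stop at 0.1995. That is the full 8 mm, so it is cocked. Next, grasp and lift.

Run:
```python
from h import *
env.grip(.085); env.movel([*T,.149],velocity=.1)
env.dwell(.2); f0=env.get_state()["force"]
env.grip(.0,60); env.dwell(.2)
s=env.get_state(); print(s["opening"],s["gripper_force"],(s["force"]-f0).round(2),s["tcp_pos"])
env.movel([*T,.175],velocity=.05); s=env.get_state(); print((s["force"]-f0).round(2))
env.movel([*T,.26],velocity=.1)
env.dwell(.2); s=env.get_state(); print(s["time"],s["opening"],(s["force"]-f0).round(2),s["tcp_pos"])
im,_=camera("side"); cv2.imwrite("pics/side3.png",im); c=cv2.resize(im[130:330,210:350],None,fx=2.8,fy=2.8)
im,_=camera("top"); cv2.imwrite("pics/top3.png",im)
cv2.imwrite("pics/c3.png",c)
# expected tester points with nominal in-hand pose (origin 87 mm ahead of TCP)
p=s["tcp_pos"]; z=rq(s["orientation"]).apply([0,0,1])
print("exp tip,collar",proj("side",[p+z*.135,p+z*.087]).round(1).tolist())
```

```text
0.0244830800710972 58.71268451213837 [0.75 1.67 4.36] [0.51815003 0.11017587 0.14924138]
[ 0.73  1.15 -3.53]
14.675 0.024743109645498976 [ 0.18  0.32 -3.58] [0.51773296 0.10991908 0.25938343]
exp tip,collar [[281.8, 256.8], [280.5, 236.7]]
```

View pics/c3.png

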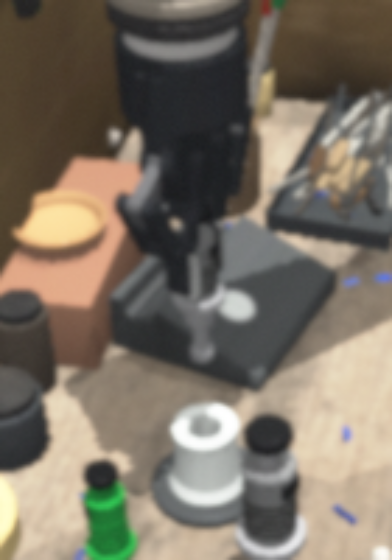

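The tester is held straight. Its tip is at side (282,256), against an expected (281.8,256.8). Moving to above the spot, tilted.

Run:
```python
from h import *
q=wq(ori(-N,ya(76)))
env.reach(list(SP+N*(.135+.04)),q)
env.movel(list(SP+N*(.135+.012)),velocity=.08); env.dwell(.3)
s=env.get_state(); print(s["time"],s["tcp_pos"],s["force"],s["opening"])
p=s["tcp_pos"]; z=rq(s["orientation"]).apply([0,0,1]); print("angle",np.degrees(np.arccos(-z@N)))
for n in("side","top"):
    im,_=camera(n); cv2.imwrite(f"pics/{n}4.png",im)
    print(n,"exp tip,collar,spot",proj(n,[p+z*.135,p+z*.087,SP]).round(1).tolist())
    if n=="side": a=cv2.resize(im[170:290,240:350],None,fx=5,fy=4.9,interpolation=cv2.INTER_CUBIC)
cv2.imwrite("pics/c4.png",a)
```

```text
16.275 [ 0.48683726 -0.04153331  0.17653968] [ 0.49997812 -0.03982013 -2.06014252] 0.024728236552044112
angle 0.03975578535867551
side exp tip,collar,spot [[295.1, 235.0], [301.2, 220.7], [293.8, 238.6]]
top exp tip,collar,spot [[353.8, 225.3], [353.3, 227.7], [353.9, 224.9]]
```

View pics/c4.png

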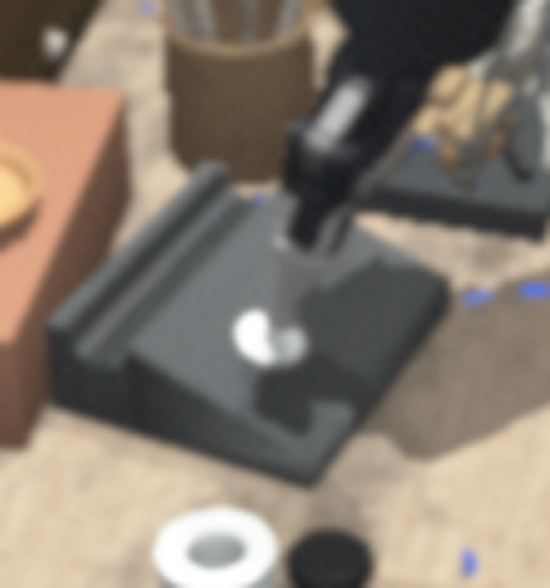

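Run:
```python
from h import *
def e(f,r,c): return cv2.resize(cv2.imread(f)[r:r+38,c:c+50],(395,300),interpolation=cv2.INTER_CUBIC)
a=np.hstack([e("pics/side0.png",212,270),e("pics/side4.png",212,270)]); b=np.hstack([e("pics/top0.png",206,330),e("pics/top4.png",206,330)])
o=np.vstack([a,b]); o=np.clip(255*(o/255.)**.7,0,255).astype(np.uint8)
cv2.imwrite("pics/c5.png",o)
```

```text
(no output)
```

View pics/c5.png

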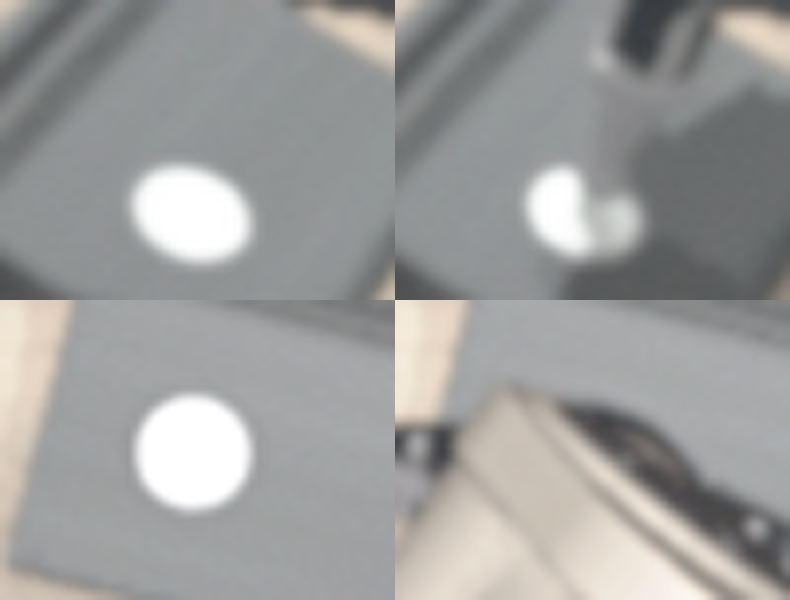

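```bash
cat >> h.py <<'E'
def axischeck(n="side",L=.135):
    s=env.get_state(); p=s["tcp_pos"]; z=rq(s["orientation"]).apply([0,0,1]); tip=p+z*L
    im,d=camera(n); o=ray(n,0,0)[0]; v=(tip-o)/np.linalg.norm(tip-o)
    lat=np.cross(v,z); lat/=np.linalg.norm(lat)   # right-ish across the view
    tow=np.cross(z,lat); tow=tow if tow@v<0 else -tow
    u0,v0=proj(n,tip)[0].astype(int); Q=[]
    for b in range(v0-30,v0+14):
        for a in range(u0-22,u0+23):
            if d[b,a]>0: Q.append(atdepth(n,a,b,d[b,a])-tip)
    Q=np.array(Q); h=-Q@z; l=Q@lat; t=Q@tow
    print("lat",lat.round(2),"tow",tow.round(2))
    for lo in np.arange(-.004,.052,.004):
        k=(h>=lo)&(h<lo+.004)&(abs(l)<.025)&(abs(t)<.02)&((Q+tip-SP)@N>.005)
        if k.sum(): print("h %.0f n %d lat %.1f [%.1f %.1f] tow mean %.1f max %.1f"%(lo*1e3+2,k.sum(),1e3*l[k].mean(),1e3*l[k].min(),1e3*l[k].max(),1e3*t[k].mean(),1e3*t[k].max()))
E
python3 - <<'E'
from h import *
axischeck()
E
```

```text
lat [ 0.94 -0.03  0.34] tow [ 0.05  1.   -0.07]
h -2 n 2 lat -2.4 [-3.5 -1.4] tow mean 5.1 max 5.9
h 2 n 4 lat 3.3 [-0.5 7.5] tow mean 5.5 max 6.7
h 6 n 9 lat 0.4 [-6.7 8.3] tow mean 6.2 max 10.3
h 10 n 12 lat 1.6 [-5.8 8.0] tow mean 5.0 max 8.6
h 14 n 7 lat 0.5 [-4.1 5.9] tow mean 5.0 max 7.2
h 18 n 8 lat 0.7 [-4.4 6.4] tow mean 3.9 max 6.5
h 22 n 6 lat 1.2 [-3.5 5.6] tow mean 5.0 max 7.0
h 26 n 4 lat 0.7 [-2.6 4.4] tow mean 4.9 max 6.0
h 30 n 1 lat 8.1 [8.1 8.1] tow mean 5.5 max 5.5
h 34 n 8 lat 2.9 [-5.8 10.7] tow mean 7.6 max 11.8
h 38 n 9 lat 1.3 [-6.9 9.7] tow mean 9.5 max 11.8
h 42 n 9 lat 0.3 [-6.1 7.7] tow mean 10.1 max 13.2
h 50 n 13 lat 5.4 [-13.2 17.6] tow mean 11.8 max 17.0
```

Depth confirms the tester's axis is within about 1 mm of nominal, and parallel to the tool. Pressing now.

Run:
```python
from h import *
env.dwell(.3); f0=env.get_state()["force"]; c=None
for k in np.arange(.006,-.009,-.001):
    env.movel(list(SP+N*(.135+k)),velocity=.02); env.dwell(.15)
    s=env.get_state(); f=(s["force"]-f0); g=(s["tcp_pos"]-SP)@N-.135
    print(round(k*1e3),"act %.2f"%(g*1e3),"fn %.2f"%(f@N),f.round(1))
    if c is None and f@N>1.3: c=g
    if c is not None and c-g>.0028 or f@N>5: break
print(c,s["time"],s["opening"])
```

```text
6 act 6.03 fn -0.39 [-0.2  0.4 -0.5]
5 act 5.01 fn 0.81 [ 0.6 -0.4  1.1]
4 act 3.99 fn 0.01 [-0.5 -0.4 -0.1]
3 act 2.99 fn 0.12 [-0.5 -0.2 -0. ]
2 act 2.00 fn 0.08 [0.4 0.1 0.2]
1 act 1.06 fn 1.65 [-0.2 -0.2  1.7]
0 act 0.04 fn 2.97 [-1.2 -0.4  2.8]
-1 act -0.99 fn 2.99 [-0.8  0.4  2.9]
-2 act -1.98 fn 3.94 [-1.5  0.4  3.6]
0.0010583880570224913 20.525 0.024602176217164966
```

Run:
```python
from h import *
fs=[]
for i in range(10): env.dwell(.05); fs.append(env.get_state()["force"])
print(np.mean(fs,0), np.mean(fs,0)@N, env.get_state()["joint_velocities"].round(3))
axischeck(L=.133-.0012)
im,_=camera("side"); c=cv2.resize(im[212:250,270:320],(600,456),interpolation=cv2.INTER_CUBIC)
cv2.imwrite("pics/c6.png",np.clip(255*(c/255.)**.6,0,255).astype(np.uint8))
print("exp spot in crop",(proj("side",SP)[0]-[270,212])*12)
```

```text
[-0.87615631  0.36548398  1.47657455] 1.708528976822305 [ 0.001 -0.     0.    -0.001 -0.001 -0.001  0.001]
lat [ 0.94 -0.03  0.34] tow [ 0.05  1.   -0.07]
h 6 n 11 lat 3.2 [-6.3 23.4] tow mean 6.5 max 9.7
h 10 n 15 lat 1.1 [-5.4 8.8] tow mean 3.9 max 7.5
h 14 n 4 lat 0.9 [-2.4 4.7] tow mean 5.5 max 8.5
h 18 n 8 lat 1.7 [-3.6 6.4] tow mean 4.9 max 6.7
h 22 n 5 lat 1.8 [-2.7 5.2] tow mean 5.5 max 6.1
h 26 n 1 lat -3.9 [-3.9 -3.9] tow mean 5.4 max 5.4
h 30 n 7 lat 2.3 [-3.0 6.9] tow mean 8.9 max 10.1
h 34 n 14 lat 0.1 [-8.3 9.8] tow mean 7.5 max 10.4
h 38 n 3 lat 1.7 [-1.3 5.7] tow mean 9.7 max 10.8
h 46 n 9 lat -0.3 [-14.6 16.9] tow mean 12.9 max 17.8
h 50 n 29 lat 1.4 [-12.9 16.5] tow mean 13.0 max 19.7
exp spot in crop [285.16136646 318.66624415]
```

View pics/c6.png

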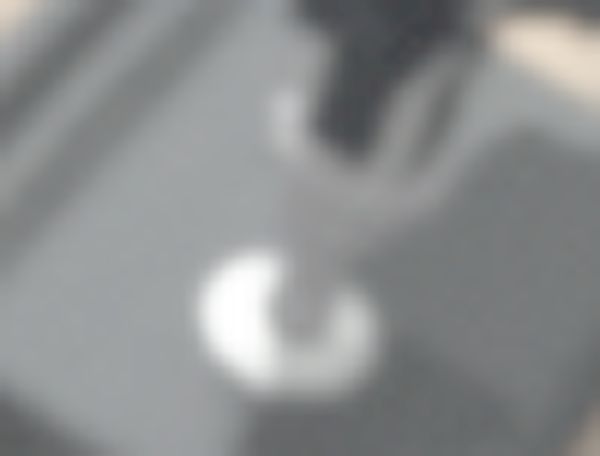

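The foot (crop x 270–335, bottom y 345) lies wholly inside the bright spot (200–380, 250–398). The press is about 3.7 N, which is roughly 3 mm of foot travel. Handing in.

```bash
python3 -c "
from h import *
print(job.job_done())"
```

```text
the job is handed in; nothing more can be done
None
```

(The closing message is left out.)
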